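# Lock two more parts cases onto the bench column

## Robot

A 6-joint arm with a two-finger parallel gripper is mounted at the origin on the work surface; the furniture and walls round the work are solid. World frame = base frame: x ahead of the robot, y to its left, z up, the work surface at z = 0. Lengths are in m, angles in degrees, forces in N, time in s.
With the tool pointing down it reaches from about 0.325 to 0.85 m from the base axis. Payload 15.5 kg.
Tool frame: the origin (TCP) lies at the very end of the fingers, on their centre line; the grasp point (between the pads) lies arm.grip_depth behind it (arm.grip_depth is the distance from the TCP to the grasp point, in m); z points along the fingers, y is the line along which they close (so a half turn about z gives the same grasp; the last joint's range is limited). The gripper opens to 91 mm and grips with 3 to 60 N. Pads are 32 mm wide; open, the fingers measure 118 mm over their backs; the gripper's body (76 mm by 178 mm) begins 60 mm behind the grasp point.
Start: joints at [62.825, 28.281, 77.091, -0, 74.628, -5.472], TCP at [0.231, 0.581, 0.214] pointing down, gripper open.
Joint ranges: [-166.48, 166.48], [-47.26, 123.95], [12.59, 153.08], [-70.14, 250.14], [6.76, 159.57], [-176.63, 176.63]. Speed limits (degrees/s): [108.29, 108.29, 147.25, 172.46, 172.46, 172.46].

## Interface

Orientations are given as a 3x3 rotation matrix whose columns are the frame's x, y, z axes.
In Python, from rig import arm gives the robot as it stands. Calls block until the motion is done:
- arm.move_to(position, orientation): joint-space move of the TCP to a pose.
- arm.move_l(position, orientation=None, feed=0.15): straight line of the TCP; orientation=None keeps the orientation; feed is the mean speed in m/s.
- arm.move_joints(angles): joint-space move.
- arm.grip(opening): finger opening in m; the grip force is fixed at half the most; returns when the fingers have stopped.
- arm.sleep(seconds).
- arm.solve_ik(position, orientation): joint angles nearest the present ones, or None.
- arm.snapshot(name): name is "scene" or "top" or "wrist"; returns the picture (420x560x3 uint8, red, green, blue); there is no depth.
- arm.get_calibration(name): a dict with "intrinsics" (3x3 intrinsics, pixels), "k1" (the pictures are not rectified: a ray, as slopes to the right and down, at radius r is drawn at 1 + k1 r^2 times it, then the intrinsics apply), "cam_to_world" (4x4, takes a point from camera to world coordinates). Camera axes: x right, y down, z forward; pixel columns grow to the right and rows downward; lengths in m; the calibration is good to about 2 mm. A picture is of the moment at which its call begins: read the wrist's pose just before it. get_calibration takes no time and is no camera call; for the wrist camera it gives the pose at the moment of the call.
A pose or a line that the arm cannot do raises arm.Unreachable and nothing moves.
- arm.sign_off(): hands the job in; it is judged then, once.
Readings, each from a call of its own:
- arm.current_t(): time.
- arm.current_joint_positions(): joint angles.
- arm.current_dq(): joint speeds.
- arm.current_tau(): joint torques, N m.
- arm.current_ee_pos(): TCP position.
- arm.current_tool_rot(): TCP orientation.
- arm.current_force(): force on the tool from outside, world axes, zero at the start.
- arm.current_torque(): the same for the moment, N m.
- arm.current_width(): finger opening in m.
- arm.current_grasp_force(): force on a finger pad.
Only numpy, scipy, OpenCV 4.12 (cv2) and the standard library are available. Lean on these libraries where they do the work, as an engineer would, in place of code of your own. Each camera call takes 0.05 s, during which the arm holds its last target. There are 200 camera calls.

## Task

Add the two closed small-parts cases to the column on the bench dock: first the tall, heavy one on the case that is already there, then the flat one on top of it. Each case is set down a little in front of its place and then pushed straight back against the sprung buffers of the back plate, firmly but without ramming it, until the spring catch in front has sprung up and holds it there, squarely over the case below. Keep the cases level, since they are full of sorted screws, and leave the jar and the bottle standing where they are.

Things in the scene. Friction and masses are not known exactly. Their poses are not given: they have to be found in the camera images.
- column_top (a point): Centre of the lid surface of the column's bottom case, 66 mm above the bench; x runs from the column's front (robot side) to its back, z up. Dark grey case with lighter lid, 68 mm in x, 130 in y, on a dark steel foot (136 x 160 x 6 mm) screwed to the bench. A case is set down level with its centre 25 to 32 mm in front (-x) of the centre of the lid below, where it stands by itself, then slid along +x.
- back_plate: Origin: upper middle of the front face of the column's steel back plate (130 mm wide), 47 mm behind column_top, 96 above it. 18 mm over each lid level, 80 mm apart, it has two bushes, 13 mm long, the hard stop of a case, with rubber buffers that stand 6 mm out: the last 6 mm go against 2 to 5 N of spring plus friction. At home no finger fits behind the case. Over 60 N on the plate is ramming.
- rail_left (a point): Front end of the left (+y) rail's lip on the bottom case's lid, at its inner edge. Every lid has two such rails, 10 mm high: lips 7 to 34 mm behind the lid's centre, 81 mm apart, 6 mm clear over the lid; webs 104 mm apart inside. In front of them low lead-in walls reach to 13 mm before the centre, flaring to 117 mm apart: set a case down within 3 mm sideways and 3 degrees of square.
- tall_foot (a point): Back end, on the underside, of the tall case's left hook foot. Every case stands on a plinth, 12 mm high, 72 wide in y, from 28 mm before to 32 mm behind its centre; two feet, 4 mm thick, stick out of it sideways (97 mm over both), 9 to 31 mm behind the case's centre. They slide under the lips; put straight down at the final place they would land on the lips instead.
- tall_center (a point): Centre of the tall case, 35 mm above its underside. Closed grey case, 68 mm in x, 130 in y, 70 high to its lid (rails 10 mm higher near the ends), 0.4 to 0.65 kg. x: from its front (latches, blank label, grip lip) to its back. It stands left or right of the column, front roughly to the robot; above the lip, front and back are flat in the middle, to grasp across x. Home: 35 mm over column_top.
- flat_center (a point): Centre of the flat case, 27 mm above its underside. The same case in a lower build: 68 mm in x, 130 in y, 54 high to its lid (rails 10 mm higher near the ends), 0.28 to 0.47 kg, same axes and fittings; both cases are heavier at the back (centre of mass about 10 mm behind the middle); it stands on the other side of the column. Home: 62 mm over the centre of the tall case.
- tall_lip (a point): Middle of the front edge of the tall case's grip lip. Every case has this lip along the foot of its front: 76 mm wide in y, standing 14 mm out of the front face (48 mm before the case's centre), 12 to 22 mm above the case's underside. Here a case is pushed home or pulled out; pushed high up on its front it tips back and its feet jam under the lips.
- catch_1 (a joint): Spring catch in the bottom case's lid: a steel tab, 4 mm in x, 24 in y, its middle 32 mm in front of the lid's centre. Value in m: 0 up (4.5 mm out of the lid), 0.0045 flush. A case set on the lid presses it down by its weight; it springs up in front of the plinth when the case is within 2 mm of its place and then holds it there against the push of the buffers.
- catch_2 (a joint): The same spring catch in the lid of the tall case, for the flat case: 0 up, 0.0045 m pressed flush.
- jar_center (a point): Centre of a jar with a red cap, 62 mm across, 86 tall, a bystander behind the column to the left.
- bottle_center (a point): Centre of a small dropper bottle, 33 mm across, 102 tall, a bystander behind the column to the right.
Mind the look-alikes: they are no part of the job. What is shaped like the part that bears tall_foot but purple is not meant.

How it is judged:
By the outcome, as a careful person would: the job done as asked, in the order asked, and still so for the second after the job is handed in, with the robot touching nothing.
It also fails if it takes over 72 s, if anything falls off the work surface, if the arm or the gripper's body presses on something with over 40 N, if the wrist force passes 120 N, or if a joint passes its speed limit or range.

## Working session

There is one attempt and no reset: what is moved stays moved. The work goes in short steps, each a Python script; the robot and the scene stay as the last script left them, time stands still between calls to the robot, and variables do not carry over. Pictures are saved under pics/ and viewed, at most 10 in all, crops included, and the job is handed in when it is done.

```bash
mkdir -p pics; ls; python3 - <<'E'
from rig import arm
import cv2,numpy as np
np.set_printoptions(precision=4,suppress=True)
for n in("scene","top"):
    im=arm.snapshot(n); cv2.imwrite(f"pics/{n}0.png",im[:,:,::-1])
    c=arm.get_calibration(n); print(n,c["intrinsics"],c["k1"],c["cam_to_world"])
print(arm.grip_depth,arm.current_t(),arm.current_tool_rot())
E
```

```text
pics
scene [[425.307    0.     284.7537]
 [  0.     425.307  208.7561]
 [  0.       0.       1.    ]] -0.12474745277859561 [[ 0.8485 -0.223   0.4798 -0.0375]
 [-0.5289 -0.331   0.7815 -0.8521]
 [-0.0155 -0.9169 -0.3988  0.5724]
 [ 0.      0.      0.      1.    ]]
top [[473.6193   0.     281.7266]
 [  0.     473.6193 212.9413]
 [  0.       0.       1.    ]] -0.06922853166736281 [[-0.0193 -0.9947  0.101   0.3669]
 [-0.9996  0.0212  0.0171  0.0257]
 [-0.0192 -0.1007 -0.9947  1.2546]
 [ 0.      0.      0.      1.    ]]
0.0188 0.1 [[-0.9291  0.3698 -0.0005]
 [ 0.3698  0.9291 -0.0009]
 [ 0.0001 -0.0011 -1.    ]]
```

View pics/scene0.png

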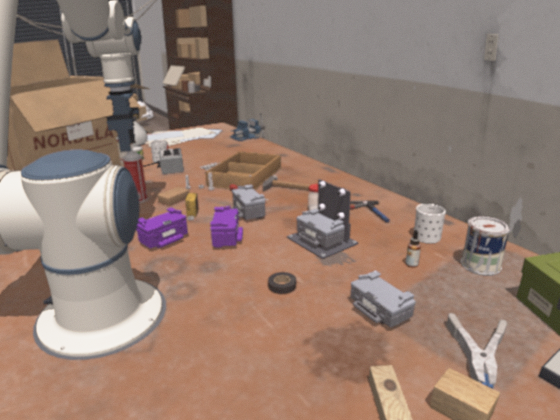

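View pics/top0.png

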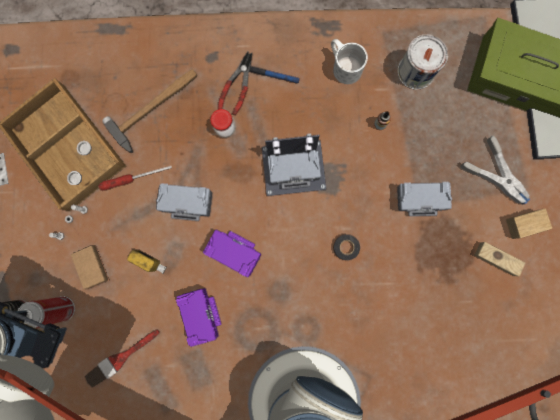

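Top view: the column is at (294,165). There are two grey cases, left (183,201) and right (425,197), and two purple look-alikes at (232,253) and (198,317) that are not meant. The jar is at (222,122) and the bottle at (383,120). One enlarged mosaic should settle which grey case is tall.

```bash
python3 - <<'E'
import cv2,numpy as np
t=cv2.imread("pics/top0.png");s=cv2.imread("pics/scene0.png")
c=lambda im,x,y,w=100,h=75:cv2.resize(im[y-h//2:y-h//2+h,x-w//2:x-w//2+w],(400,300),interpolation=cv2.INTER_CUBIC)
cv2.imwrite("pics/mos.png",np.vstack([np.hstack([c(t,183,201),c(t,425,197)]),np.hstack([c(t,294,165),np.hstack([cv2.resize(c(s,249,203),(200,300)),cv2.resize(c(s,382,300),(200,300))])])]))
E
```

```text
(no output)
```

View pics/mos.png

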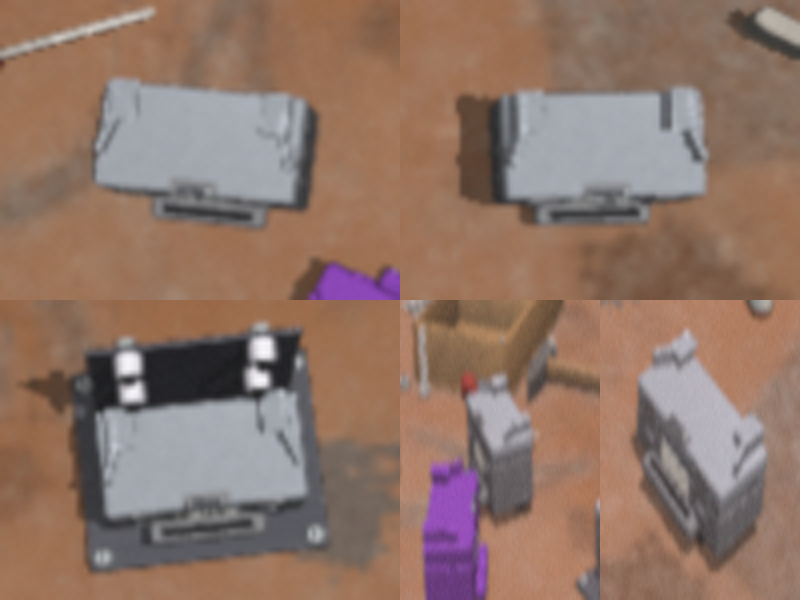

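The left grey case at (183,201) has the deeper side faces, so it is the tall one. The right one at (425,197) is flat. Both are grey with their fronts towards the robot; the purple ones are out. Next I'll look at each from near with the wrist camera.

```bash
cat > h.py <<'E'
from rig import arm
import cv2,numpy as np
from scipy.spatial.transform import Rotation as R
np.set_printoptions(precision=4,suppress=True)
def undist(c,px):
    K=c["intrinsics"]; d=np.array([c["k1"],0,0,0,0.])
    return cv2.undistortPoints(np.array(px,float).reshape(-1,1,2),K,d).reshape(-1,2)
def onplane(c,px,z):
    T=c["cam_to_world"]; u=undist(c,px); d=np.c_[u,np.ones(len(u))]@T[:3,:3].T
    o=T[:3,3]; return o+d*((z-o[2])/d[:,2])[:,None]
def tool(yaw=0,s=1): # tool y along world x (turned by yaw deg), z down
    r=np.array([[0,1,0],[1,0,0],[0,0,-1.]])*np.array([s,s,1])
    return R.from_euler('z',yaw,degrees=True).as_matrix()@r
def campose():
    T=arm.get_calibration("wrist")["cam_to_world"]; Rt=arm.current_tool_rot(); 
    return Rt.T@(T[:3,3]-arm.current_ee_pos()), Rt.T@T[:3,:3]
E
python3 - <<'E'
from h import *
c=arm.get_calibration("top")
L,Rr,C=[onplane(c,[p],z)[0] for p,z in (((183,199),.07),((425,195),.054),((294,166),.066))]
print(L,Rr,C)
p,r=campose(); print(p,r); w=arm.get_calibration("wrist"); print(w["intrinsics"],w["k1"])
for s in(1,-1):
  for q in (L,C,Rr):
    print(s,arm.solve_ik(q+[0,0,.15],tool(0,s)))
E
```

```text
[0.5282 0.2962 0.07  ] [ 0.5272 -0.3213  0.054 ] [0.6072 0.0126 0.066 ]
[ 0.0674  0.     -0.172 ] [[-0.0003 -0.9709 -0.2395]
 [ 1.     -0.0003 -0.0002]
 [ 0.0001 -0.2395  0.9709]]
[[292.6943   0.     281.6496]
 [  0.     292.6943 216.213 ]
 [  0.       0.       1.    ]] -0.06238045329997295
1 [23.6323 26.3762 79.5084 -0.     74.1154 23.6323]
1 [-4.4468 26.7361 79.5441 -0.     73.7198 -4.4468]
1 [-36.8963  28.1903  78.9495  -0.      72.8603 -36.8963]
-1 [  23.6323   26.3762   79.5084   -0.       74.1154 -156.3677]
-1 [ -4.4468  26.7361  79.5441  -0.      73.7198 175.5532]
-1 [-36.8963  28.1903  78.9495  -0.      72.8603 143.1037]
```

```bash
python3 - <<'E'
from h import *
import pickle
out={}
for n,q,z in (("C",(.6072,.0126),.066),("R",(.527,-.321),.054),("L",(.528,.296),.07)):
    arm.move_to([q[0],q[1],z+.12],tool()); arm.sleep(.15)
    c=arm.get_calibration("wrist"); im=arm.snapshot("wrist")[:,:,::-1].copy()
    cv2.imwrite(f"pics/w{n}.png",im); out[n]=c; print(n,arm.current_t())
pickle.dump(out,open("cal.pkl","wb"))
a=[cv2.imread(f"pics/w{n}.png") for n in "CRL"]
m=np.hstack([x[60:370,140:420] for x in a]); print(m.shape)
cv2.imwrite("pics/m1.png",cv2.resize(m,(800,295)))
cv2.imwrite("pics/m2.png",np.hstack([cv2.resize(x[60:370,140:420],(400,443)) for x in a[::2]]))
E
```

```text
C 2.725
R 4.2167
L 6.625
(310, 840, 3)
```

View pics/m2.png

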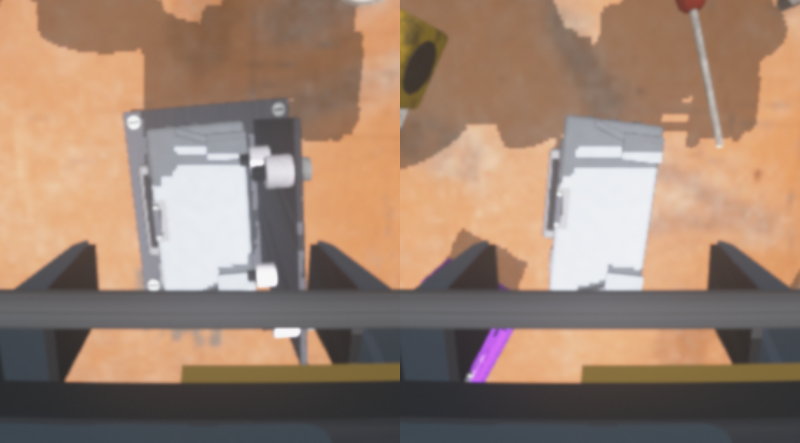

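The wrist pictures show the column (left half) and the tall case (right half), with the gripper covering the lower end of each lid. I'll shift the tool 67 mm in -y so the camera is straight above each lid.

```bash
python3 - <<'E'
from h import *
import pickle
out={}
for n,q,z in (("R",(.527,-.321),.054),("C",(.6072,.0126),.066),("L",(.528,.296),.07)):
    arm.move_to([q[0],q[1]-.067,z+.12],tool()); arm.sleep(.15)
    c=arm.get_calibration("wrist"); im=arm.snapshot("wrist")[:,:,::-1].copy()
    cv2.imwrite(f"pics/v{n}.png",im); out[n]=c; print(n,arm.current_t())
pickle.dump(out,open("cal.pkl","wb"))
a=[cv2.imread(f"pics/v{n}.png") for n in "LCR"]
cv2.imwrite("pics/m3.png",np.hstack([cv2.resize(x[50:246,215:348],(266*1,392),interpolation=cv2.INTER_CUBIC) for x in a]))
E
```

```text
R 9.2583
C 10.75
L 12.0833
```

View pics/m3.png

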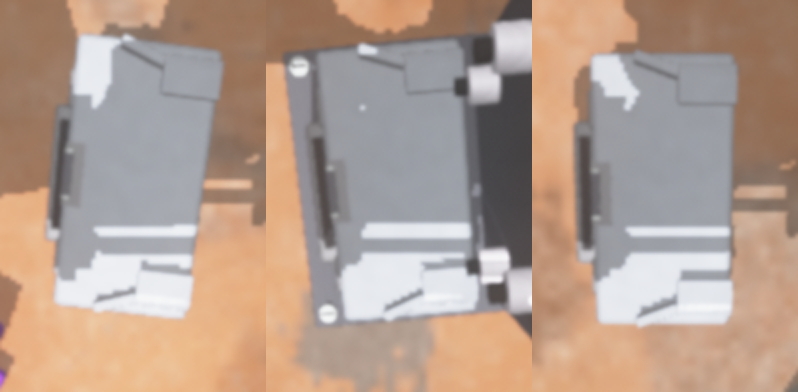

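The mosaic (2x; left tall, middle column, right flat) shows clear lid outlines. Their front edges run (80,37)→(54,302), (316,55)→(345,320) and (592,55)→(598,322). I'll refine the edges by gradient and compute the centres and yaw.

```bash
cat >> h.py <<'E'
def edge(g,segs,w=5):
    """subpixel edge points along segments, robust line (p,d)"""
    pts=[]
    for a,b in segs:
        a,b=np.array(a,float),np.array(b,float); d=(b-a)/np.linalg.norm(b-a); n=np.array([-d[1],d[0]])
        for t in np.arange(0,np.linalg.norm(b-a),1.):
            s=np.arange(-w,w+.1,.5); q=(a+d*t)+s[:,None]*n
            v=cv2.remap(g,q[:,0].astype(np.float32)[None],q[:,1].astype(np.float32)[None],cv2.INTER_LINEAR)[0]
            gr=np.abs(np.diff(v)); i=gr.argmax(); pts.append(q[i]+n*.25)
    pts=np.array(pts,np.float32); vx,vy,x,y=cv2.fitLine(pts,cv2.DIST_HUBER,0,.01,.01).ravel()
    r=np.abs((pts-[x,y])@[-vy,vx]); return (np.array([x,y]),np.array([vx,vy])),np.median(r)
def cross(l,m):
    t=np.linalg.solve(np.c_[l[1],-m[1]],m[0]-l[0]); return l[0]+t[0]*l[1]
def lid(im,c,z,f,b,t,u):
    g=cv2.GaussianBlur(im,(3,3),0).astype(np.float32).mean(2)
    E=[edge(g,s) for s in (f,b,t,u)]; l=[e[0] for e in E]
    P=onplane(c,[cross(l[0],l[2]),cross(l[1],l[2]),cross(l[1],l[3]),cross(l[0],l[3])],z)[:,:2]
    fl,bl,br,fr=P; ydir=(fl-fr)+(bl-br); yaw=np.degrees(np.arctan2(-ydir[0],ydir[1]))
    print("centre",P.mean(0),"yaw",yaw,"sizes",[np.linalg.norm(v) for v in (fl-bl,fr-br,fl-fr,bl-br)],"res",[round(float(e[1]),2) for e in E])
    return P.mean(0),yaw
E
python3 - <<'E'
from h import *
import pickle
cal=pickle.load(open("cal.pkl","rb"))
S={"L":(0,.07,[((78,52),(74,98)),((60,252),(57,292))],[((216,110),(203,225))],[((86,36),(120,39))],[((62,304),(120,311))]),
"C":(1,.066,[((318,62),(324,115)),((338,268),(343,312))],[((465,105),(472,215))],[((326,53),(355,50))],[((350,320),(400,316))]),
"R":(2,.054,[((592,62),(593,115)),((596,270),(597,316))],[((734,110),(733,225))],[((598,55),(630,55))],[((602,322),(660,322))])}
for n,(i,z,*s) in S.items():
    im=cv2.imread(f"pics/v{n}.png")
    s=[[tuple((215+(u-266*i)/2-.25,50+v/2-.25) for u,v in g) for g in e] for e in s]
    print(n); lid(im,cal[n],z,*s)
E
```

```text
L
centre [0.5287 0.3015] yaw -6.267855257482469 sizes [np.float64(0.06643355125175242), np.float64(0.06966463912007541), np.float64(0.13012988201867667), np.float64(0.11857486174878333)] res [0.53, 0.37, 0.29, 1.0]
C
centre [0.6063 0.0133] yaw 5.131440862917986 sizes [np.float64(0.06727473709604935), np.float64(0.06724268234661539), np.float64(0.12889714112172485), np.float64(0.12775830222469867)] res [0.68, 0.43, 0.1, 0.32]
R
centre [ 0.5254 -0.3186] yaw 0.4488080662546769 sizes [np.float64(0.0657114447456653), np.float64(0.06992990584574996), np.float64(0.13043851271476778), np.float64(0.11796649181081982)] res [0.48, 0.22, 0.18, 0.77]
```

```bash
python3 - <<'E'
from h import *
import pickle
cal=pickle.load(open("cal.pkl","rb"))
S={"L":(0,.07,[((78,52),(74,98)),((60,252),(57,292))],[((216,110),(203,225))],[((86,36),(120,39))],[((62,304),(95,307))]),
"C":(1,.066,[((318,62),(324,115)),((338,268),(343,312))],[((465,105),(472,215))],[((326,53),(355,50))],[((350,320),(385,316))]),
"R":(2,.054,[((592,62),(593,115)),((596,270),(597,316))],[((734,110),(733,225))],[((598,55),(630,55))],[((602,322),(640,322))])}
for n,(i,z,*s) in S.items():
    im=cv2.imread(f"pics/v{n}.png"); c=cal[n]
    g=cv2.GaussianBlur(im,(3,3),0).astype(np.float32).mean(2)
    s=[[tuple((215+(u-266*i)/2-.25,50+v/2-.25) for u,v in q) for q in e] for e in s]
    l=[edge(g,e,3)[0] for e in s]; P=onplane(c,[cross(l[0],l[2]),cross(l[0],l[3])],z)[:,:2]
    B=onplane(c,[l[1][0],l[1][0]+30*l[1][1]],z)[:,:2]
    T,U=[onplane(c,[k[0],k[0]+10*k[1]],z)[:,:2] for k in l[2:]]
    ya=lambda v:np.degrees(np.arctan2(-v[0],v[1])*1) if v[1]>0 else np.degrees(np.arctan2(v[0],-v[1]))
    yx=lambda v:np.degrees(np.arctan(v[1]/v[0]))
    f=P[0]-P[1]; y=(ya(f)*2+ya(B[1]-B[0]))/3; e=np.array([np.cos(np.radians(y)),np.sin(np.radians(y))])
    m=P.mean(0); d=(B.mean(0)-m)@e
    print(n,"yaw f,b,t,u",ya(f),ya(B[1]-B[0]),yx(T[1]-T[0]),yx(U[1]-U[0]),"len",np.linalg.norm(f),"depth",d,"centre",m+e*d/2)
E
```

```text
L yaw f,b,t,u -6.612693685241116 -5.362249585409025 -4.232347350358729 -6.040027933004819 len 0.12839327163142963 depth 0.06714679109845825 centre [0.5282 0.2983]
C yaw f,b,t,u 4.757054499474285 4.9583597357151765 4.776967970368234 3.7444889165059414 len 0.1285169728701849 depth 0.0667722555542628 centre [0.6065 0.0131]
R yaw f,b,t,u -0.024512458643521265 0.9412636135585788 4.688832212513035 0.013230229496132643 len 0.12793035958615062 depth 0.06631890275200565 centre [ 0.5253 -0.3231]
```

```bash
cat >> h.py <<'E'
def u(y): y=np.radians(y); return np.array([np.cos(y),np.sin(y),0])
C=np.array([.6065,.0131,.066]); CY=4.9
def st(n=""): print(n,"t",arm.current_t(),"p",arm.current_ee_pos(),"F",arm.current_force(),"w",arm.current_width(),"g",arm.current_grasp_force())
def grasp(p,yaw,h):
    """case centre xy, yaw, tip height h over the underside on the bench"""
    o=tool(yaw); q=np.array([*p,h])
    arm.move_to(q+[0,0,.09],o); arm.move_l(q,o,feed=.12); arm.grip(0); arm.sleep(.2); st("grasped")
def place(base,h,back=.0285,wait=.1):
    """carry to over base point, lower until contact, h = tip over underside"""
    o=tool(CY); g=base-back*u(CY)+[0,0,h]
    p=arm.current_ee_pos(); zt=g[2]+.04
    arm.move_l([p[0],p[1],zt],feed=.12)
    st("lifted"); arm.move_l([g[0],g[1],zt],o,feed=.2)
    arm.move_l(g+[0,0,.006],o,feed=.1); arm.sleep(.15); f0=arm.current_force()[2]; st("above")
    z=.006
    while z>-.004:
        z-=.0007; arm.move_l(g+[0,0,z],o,feed=.02)
        if arm.current_force()[2]-f0>2.5: break
    st("contact %.4f"%z)
E
python3 - <<'E'
from h import *
grasp((.5282,.2983),-6.0,.034)
place(C,.034)
cv2.imwrite("pics/s1.png",arm.snapshot("scene")[120:330,200:460,::-1])
E
```

```text
grasped t 14.1333 p [0.5284 0.2984 0.0344] F [-1.2762 -1.3606  7.1389] w 0.06813415385102506 g 29.87004853785038
lifted t 15.1667 p [0.5279 0.2982 0.1392] F [-0.1832 -0.0368 -4.2335] w 0.06790632134142284 g 29.877732899039984
above t 17.4167 p [0.5785 0.0107 0.1067] F [-1.4725  0.5056 -4.0095] w 0.06817992852555156 g 29.877647794783115
contact -0.0003 t 19.6667 p [0.5782 0.0106 0.1004] F [-4.3597 -0.3451  9.8831] w 0.06795416416643181 g 29.90230366587639
```

```bash
cat >> h.py <<'E'
def view(p,z,name):
    """camera straight over p (lid height z)"""
    arm.move_l([*(np.array(arm.current_ee_pos())[:2]),z+.12],feed=.2)
    arm.move_to([p[0],p[1]-.067,z+.12],tool()); arm.sleep(.15)
    c=arm.get_calibration("wrist"); im=arm.snapshot("wrist")[:,:,::-1].copy(); cv2.imwrite(f"pics/{name}.png",im)
    import pickle; pickle.dump(c,open(f"{name}.pkl","wb")); return im
E
python3 - <<'E'
from h import *
arm.grip(.080); st()
p=arm.current_ee_pos()
im=view(p,.136,"P1"); st()
cv2.imwrite("pics/p1.png",np.hstack([cv2.resize(im[50:246,190:360],(510,588)),cv2.resize(cv2.imread("pics/s1.png"),(290,234)).repeat(1,0) if 0 else np.vstack([cv2.resize(cv2.imread("pics/s1.png"),(290,234)),np.zeros((354,290,3),np.uint8)])]))
E
```

```text
t 20.125 p [0.5781 0.0107 0.0996] F [-0.4159 -0.4371  0.4996] w 0.08029821638837495 g 0.0
 t 21.6333 p [ 0.5779 -0.0555  0.2555] F [-0.0286  0.7386  0.1149] w 0.07982086859163481 g 0.0
```

View pics/p1.png

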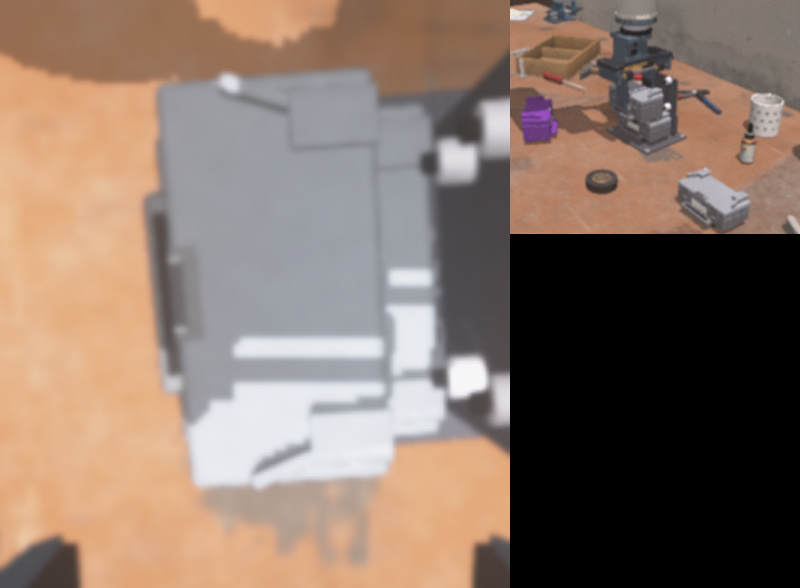

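The tall case stands square on the lid, with its back edge at crop (375,72)–(393,475) parallel to the lower lid's edge at (430,107)–(440,432). The sideways offset is under 0.5 mm. Now I'll push it home at the lip.

```bash
cat >> h.py <<'E'
def push(base,start=-.102,hmax=30,dz=.0115):
    """closed fingers against the lip, push along column x; s = finger-back front face minus home lip"""
    o=tool(CY); e=u(CY); P=lambda s:base+e*(s-.0615)+[0,0,dz]
    s=start+.0615
    top=arm.current_ee_pos()[2]
    arm.move_to([*P(s-.02)[:2],top],o); arm.grip(0)
    arm.move_l(P(s-.02),o,feed=.15); arm.sleep(.15); f0=arm.current_force()@e; log=[]
    while s<.006:
        s+=.003 if s<-.0105 else .0007
        arm.move_l(P(s),o,feed=.03)
        f=-(arm.current_force()@e-f0); a=(arm.current_ee_pos()-base)@e+.0615
        log.append((round(s*1e3,1),round(a*1e3,1),round(f,1)))
        if f>hmax: break
    print(log); st("pushed")
    arm.move_l(P(s-.03),o,feed=.1); arm.sleep(.1); st("back")
E
python3 - <<'E'
from h import *
push(C,hmax=22)
E
```

```text
[(-37.5, np.float64(-37.7), np.float64(0.4)), (-34.5, np.float64(-34.3), np.float64(0.0)), (-31.5, np.float64(-31.3), np.float64(2.2)), (-28.5, np.float64(-28.3), np.float64(0.7)), (-25.5, np.float64(-25.3), np.float64(0.5)), (-22.5, np.float64(-22.4), np.float64(0.2)), (-19.5, np.float64(-19.2), np.float64(0.1)), (-16.5, np.float64(-16.2), np.float64(0.4)), (-13.5, np.float64(-13.2), np.float64(0.8)), (-10.5, np.float64(-10.1), np.float64(1.5)), (-9.8, np.float64(-9.8), np.float64(1.5)), (-9.1, np.float64(-9.2), np.float64(2.0)), (-8.4, np.float64(-8.4), np.float64(2.7)), (-7.7, np.float64(-7.6), np.float64(2.9)), (-7.0, np.float64(-6.9), np.float64(2.4)), (-6.3, np.float64(-6.2), np.float64(2.5)), (-5.6, np.float64(-5.5), np.float64(2.9)), (-4.9, np.float64(-4.8), np.float64(3.3)), (-4.2, np.float64(-4.1), np.float64(2.7)), (-3.5, np.float64(-3.4), np.float64(3.4)), (-2.8, np.float64(-2.7), np.float64(2.9)), (-2.1, np.float64(-2.0), np.float64(1.9)), (-1.4, np.float64(-1.7), np.float64(5.9)), (-0.7, np.float64(-1.1), np.float64(5.7)), (0.0, np.float64(-0.5), np.float64(7.8)), (0.7, np.float64(0.1), np.float64(6.9)), (1.4, np.float64(0.7), np.float64(7.1)), (2.1, np.float64(1.3), np.float64(8.2)), (2.8, np.float64(1.9), np.float64(8.6)), (3.5, np.float64(2.6), np.float64(9.4)), (4.2, np.float64(3.2), np.float64(9.5)), (4.9, np.float64(3.8), np.float64(10.7)), (5.6, np.float64(4.1), np.float64(11.9)), (6.3, np.float64(4.1), np.float64(15.0))]
pushed t 34.025 p [0.5494 0.0083 0.0773] F [-14.2227  -2.729   11.7156] w 0.0008189025719992572 g 7.963247657753527
back t 34.575 p [0.5228 0.0058 0.0777] F [-0.7365 -0.1123  0.0441] w 0.0003004982982337019 g 0.0
```

```bash
python3 - <<'E'
from h import *
im=view(C[:2],.136,"P2"); st()
s1=cv2.resize(arm.snapshot("scene")[170:270,270:370,::-1],(400,400),interpolation=cv2.INTER_CUBIC)
cv2.imwrite("pics/p2.png",np.hstack([cv2.resize(im[60:260,190:390],(400,400)),s1]))
E
```

```text
t 36.3083 p [ 0.6057 -0.0533  0.2559] F [-0.5548 -0.2011 -0.1295] w 0.0004751437284101309 g 0.0
```

View pics/p2.png

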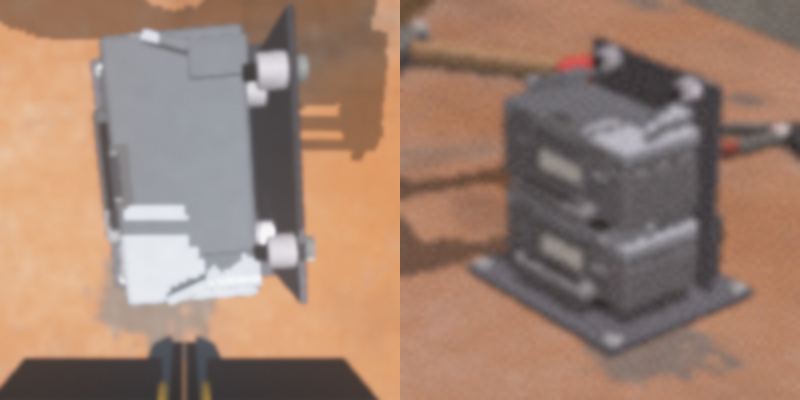

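The tall case is home: its lid centre is at crop (184,166), which gives about (0.606,0.014). That matches column_top, and it held there after release, so the catch has sprung up. Next is the flat case.

```bash
python3 - <<'E'
from h import *
arm.grip(.086)
grasp((.5253,-.3230),.5,.025)
place(C+[0,0,.070],.025,back=.027)
E
```

```text
grasped t 40.4 p [ 0.5256 -0.3232  0.0256] F [-1.2107  0.6063  6.311 ] w 0.06762521764961607 g 29.942462369799614
lifted t 42.0167 p [ 0.5252 -0.323   0.2003] F [ 0.0091 -0.4791 -3.8316] w 0.06807674829392071 g 29.9463652074337
above t 44.5 p [0.58   0.0107 0.1677] F [ 0.2781  0.0867 -3.2785] w 0.06782931246104394 g 29.94636196643114
contact 0.0004 t 46.5 p [0.5798 0.0108 0.1616] F [-0.4187  1.3229  1.5147] w 0.06800885403124986 g 29.946222938597202
```

```bash
python3 - <<'E'
from h import *
arm.grip(.080)
s1=cv2.resize(arm.snapshot("scene")[150:250,270:370,::-1],(400,400))
im=view(arm.current_ee_pos(),.19,"P3"); st()
cv2.imwrite("pics/p3.png",np.hstack([cv2.resize(im[60:260,190:390],(400,400)),s1]))
E
```

```text
t 48.425 p [ 0.5794 -0.0554  0.3095] F [-0.3548  0.1102 -0.2278] w 0.07987920366172291 g 0.0
```

View pics/p3.png

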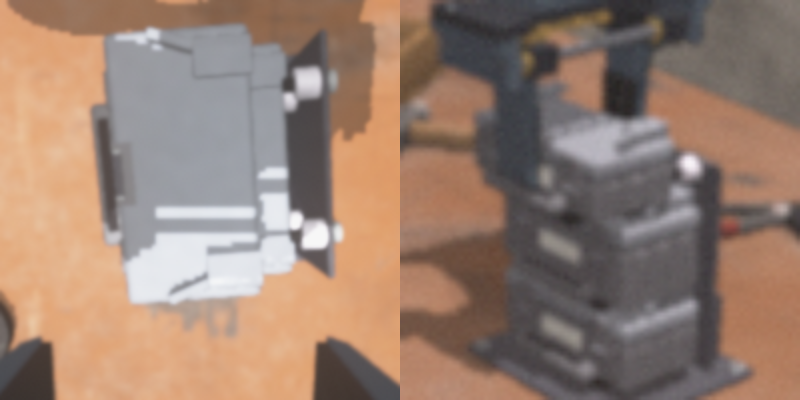

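The flat case stands squarely on the tall one: its back edge at crop (246,27)–(262,292) is parallel to the tall lid's, with no sideways offset. I'll push it home.

```bash
sed -i 's/s<-.0105 else/s<-.005 else/; s/while s<.006:/while s<.0075:/; s/P(s-.02)/P(s-.008)/g' h.py; python3 - <<'E'
from h import *
push(C+[0,0,.070],start=-.102,hmax=18)
E
```

```text
[(-37.5, np.float64(-37.4), np.float64(0.7)), (-34.5, np.float64(-34.4), np.float64(0.8)), (-31.5, np.float64(-31.3), np.float64(1.0)), (-28.5, np.float64(-28.3), np.float64(-0.0)), (-25.5, np.float64(-25.3), np.float64(0.5)), (-22.5, np.float64(-22.4), np.float64(-0.1)), (-19.5, np.float64(-19.3), np.float64(0.6)), (-16.5, np.float64(-16.2), np.float64(0.3)), (-13.5, np.float64(-13.2), np.float64(0.7)), (-10.5, np.float64(-10.2), np.float64(0.7)), (-7.5, np.float64(-7.2), np.float64(0.6)), (-4.5, np.float64(-4.2), np.float64(1.0)), (-3.8, np.float64(-3.8), np.float64(0.3)), (-3.1, np.float64(-3.2), np.float64(1.8)), (-2.4, np.float64(-2.3), np.float64(1.9)), (-1.7, np.float64(-1.8), np.float64(3.2)), (-1.0, np.float64(-1.3), np.float64(4.7)), (-0.3, np.float64(-0.5), np.float64(4.9)), (0.4, np.float64(0.2), np.float64(4.6)), (1.1, np.float64(0.8), np.float64(6.2)), (1.8, np.float64(1.4), np.float64(6.1)), (2.5, np.float64(2.0), np.float64(7.1)), (3.2, np.float64(2.6), np.float64(8.3)), (3.9, np.float64(3.3), np.float64(8.1)), (4.6, np.float64(3.9), np.float64(8.2)), (5.3, np.float64(4.1), np.float64(11.5)), (6.0, np.float64(4.2), np.float64(15.2)), (6.7, np.float64(4.2), np.float64(19.8))]
pushed t 58.7917 p [0.5494 0.0082 0.1473] F [-19.2139  -3.3724  12.7925] w 0.0002442978043985991 g 9.969644439406693
back t 59.3417 p [0.5231 0.0058 0.1477] F [-0.1234  0.7071 -0.4593] w 0.0005463680697554944 g 0.0
```

Identical hard stop (4.2 mm against 4.1 mm). One last check from the fixed cameras.

```bash
python3 - <<'E'
from h import *
s=arm.snapshot("scene")[140:260,260:380,::-1]; t=arm.snapshot("top")[100:220,200:400,::-1]
cv2.imwrite("pics/p4.png",np.hstack([cv2.resize(s,(390,390),interpolation=cv2.INTER_CUBIC),cv2.resize(t,(400,390))]))
E
```

```text
(no output)
```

View pics/p4.png

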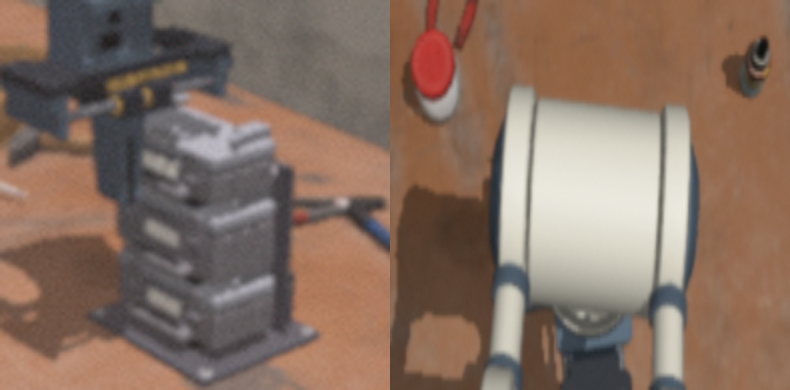

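The three cases are in line and flush after release, with fronts at crop (150,160), (160,230) and (165,300). The jar (433,70) and the bottle (757,65) stand untouched. I'll retreat a little and hand in.

```bash
python3 - <<'E'
from h import *
p=arm.current_ee_pos(); arm.move_l(p-[.04,0,0],feed=.1); arm.sleep(.2); st()
print(arm.sign_off())
E
```

```text
t 60.1833 p [0.4835 0.0058 0.1475] F [ 0.0501 -0.1569 -0.1703] w 0.0001236907168376137 g 0.0
the job is handed in; nothing more can be done
None
```

The tall case and then the flat case are on the column, each pushed to its hard stop at no more than 20 N and still in place after release, with the jar and bottle left standing; I handed the job in at 60.2 s. I judged the catches by the cases staying home, as I couldn't see them directly.

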